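# Swing the brass bar into line on the sawing board

## Task

On the jeweller's sawing board one long brass bar lies askew with one end beside the small steel post. Push its free end round towards the steel fence so that the bar pivots against the post, and leave it lying close along the fence. Slide it flat on the board without lifting it, keep its pivot end at the post, and leave the equal spare bar on the bench alone.

Things in the scene. Friction and masses are not known exactly. Their poses are not given: they have to be found in the camera images.
- bar: Plain brass bar to align, 220 x 16 x 12 high (mm), 0.25 to 0.5 kg, loose and flat on the 18 mm thick pale wood sawing board, 23 to 43 degrees askew to the fence. Origin: underside, on the centre line, 22 mm from the pivot end, a few mm of gap beside the post. x runs along the bar to the free end (at x = +198), z up.
- bar_tip (a point): Centre of the lower edge of the bar's free end face (x = +198 mm on the bar). At the start it is swung away from the fence, to the post's -y side. The board is clear there; only a 60 mm brass offcut lies on it, near x = 0, y = -105 mm from the post.
- post: Fixed steel post, 12 mm diameter, 32 high, on the board. Origin: centre of its foot, on the board's top. x parallel to the fence, y towards it, z up. The fixed steel fence, 20 wide, 16 high, runs from x = +60 to +240 mm, its working face at y = +26; a bar lying against it passes the post with 4 mm to spare, centre line at y = +18.
- spare: Spare brass bar of the same size as the bar (220 x 16 x 12 mm), loose on the bench to one side of the board; not to be touched. Origin: centre of its underside, x along it.
There are look-alikes about, which are no part of the job. What is shaped like the bar but purple, red or turquoise is not meant.

How it is judged (in metres and radians):
On the way:
1. the bar bears against the post while its free end is being swung (contact force between bar and post above 0.1 N).
At the end, for the whole second after the job is handed in: The bar lies flat and still on the board between post and fence, within 10 degrees of the fence's direction, its free end within 12 mm of touching the fence's face, and its origin (near the pivot end) within 45 mm of the post's centre (angle between the x axis of bar and the x axis of post, either way round below 0.175 rad and y of bar_tip in the frame of post between 0.006 and 0.03 m and y of bar in the frame of post above 0.006 m and horizontal distance between bar and post below 0.045 m and z of bar_tip in the frame of post below 0.008 m and angle between bar's own z axis and vertical below 0.1 rad and linear speed of bar below 0.02 m/s).
It fails at once if the bar is lifted (either end more than 15 mm off the board) (z of any of bar_tip, bar in the frame of post above 0.015 m).
It fails at once if the bar's pivot end leaves the post (bar's origin more than 60 mm from the post's centre) (horizontal distance between bar and post above 0.06 m).
It fails at once if the spare bar is moved by more than 15 mm (distance of spare from where it was at the start of the episode above 0.015 m).
It also fails if it takes over 35 s, if anything falls off the work surface, if the arm or the gripper's body presses on something with over 40 N, if the wrist force passes 120 N, or if a joint passes its speed limit or range.

## Robot

A 6-joint arm with a two-finger parallel gripper is mounted at the origin on the work surface. World frame = base frame: x ahead of the robot, y to its left, z up, the work surface at z = 0. Lengths are in mm, angles in degrees, forces in N, time in s.
With the tool pointing down it reaches from about 300 to 850 mm from the base axis. Payload 4.2 kg.
Tool frame: the origin (TCP) lies midway between the tips of the shut fingers; the grasp point (between the pads) lies 19 mm behind it (env.grip_point_offset is the distance from the TCP to the grasp point, in mm); z points along the fingers, x is the direction in which the jaws open and shut, and the axes are right-handed (so a half turn about z gives the same grasp; the last joint's range is limited). The gripper opens to 91 mm and grips with 3 to 60 N. Pads are 32 mm wide; open, the fingers measure 118 mm over their backs; the gripper's body (76 mm by 178 mm) begins 60 mm behind the grasp point.
Start: joints at [62.968, 18.312, 89.639, -0, 72.044, -1.146], TCP at [251.041, 517.321, 213.976] pointing down, gripper open.
Joint ranges: [-177.97, 177.97], [-48.28, 115.42], [12.27, 149.76], [-77.06, 257.06], [2.81, 150.46], [-146.56, 146.56]. Speed limits (degrees/s): [147.25, 147.25, 180, 180, 180, 180].

## Interface

Orientations are given as [roll, pitch, yaw] about the fixed x, y, z axes, in that order (R = Rz(yaw) Ry(pitch) Rx(roll)).
In Python, from workcell import env gives the robot as it stands.
- The arm moves only by the shell command python3 -m pendant 'ROWS' [FORCE]. ROWS is JSON, a list of rows, each an object with "xyz": the shift along the tool's x, y, z in m, a list of three; "roll": the turn about the tool's z in degrees; "jaw": the closure, from 0 (fully open) to 1 (shut). A call has exactly 8 rows; each row is the pose to reach, as a shift and turn from the pose commanded when the call began, along the tool's axes at that moment; what a row does not reach only later rows make up. A row lasts 1/8 s, in which the tool goes at most 62.5 mm and 10.7 degrees, less where a joint would pass 70% of its speed; a pose out of reach is approached as far as the arm can. A call with a gripper value outside its range is refused whole. The fingers move at their own pace and stop on an object; FORCE is the grip in N (left out, the last holds). Time passes only in rows, so rows that repeat a pose let the fingers close, or fill a call up. It gives the time, the measured TCP pose, the force and the opening at its end, in the units of the state.
- env.state(): the state, without advancing time (a new reading comes with each control period).
- env.grab_frame(name): name is "scene" or "top" or "wrist"; returns (picture, depth): 400x640x3 uint8, blue, green, red; 400x640 float32, mm along the optical axis (not along the pixel's ray), 0 where there is no reading.
- env.camera_params(name): a dict with "camera_matrix" (3x3 intrinsics, pixels), "D" ([k1, k2, p1, p2, k3] as OpenCV has them; the pictures are not rectified), "cam_to_world" (4x4, takes a point from camera to world coordinates); the wrist camera has in their place "hand_eye" (4x4, takes a point from camera to tool coordinates, whose origin is the TCP and whose axes are the tool frame's). Camera axes: x right, y up, looking along -z (the intrinsics and any distortion apply to the point x, -y, -z); pixel columns grow to the right and rows downward; lengths in mm; the calibration is good to about 2 mm. A picture is of the moment at which its call begins: read the wrist's pose just before it. camera_params takes no time and is no camera call.
- env.job_done(): hands the job in, once; it reports no verdict.
The state is a dict: "time_s": time; "qpos": joint angles; "qvel": joint speeds; "effort": joint torques, N m; "ee_pos": TCP position; "ee_rot": TCP orientation; "force": force on the tool from outside, world axes, zero at the start; "torque": the same for the moment, N m; "gripper_width": finger opening in mm.
Only numpy, scipy, OpenCV 4.12 (cv2) and the standard library are available. Lean on these libraries where they do the work, as an engineer would, in place of code of your own. Each camera call takes 0.05 s, during which the arm holds its last target. There are 200 camera calls.

## Working session

There is one attempt and no reset: what is moved stays moved. The work goes in short steps, Python scripts to look and compute and a shell command to move; the robot and the scene stay as the last step left them, time stands still between calls to the robot, and variables do not carry over. Pictures are saved under pics/ and viewed, about 8 in all and at most 12, crops included, and the job is handed in when it is done.

```bash
ls; mkdir -p pics; cat > h.py <<'E'
import numpy as np, cv2
from workcell import env
def ray(name,uv):
    p=env.camera_params(name); K=np.array(p["camera_matrix"]);D=np.array(p["D"],float)
    n=cv2.undistortPoints(np.array(uv,float).reshape(-1,1,2),K,D).reshape(-1,2)
    d=np.c_[n[:,0],-n[:,1],-np.ones(len(n))]
    T=np.array(p["cam_to_world"]); return T[:3,3], d@T[:3,:3].T
def plane(name,uv,z):
    o,d=ray(name,uv); return o+d*((z-o[2])/d[:,2])[:,None]
E
python3 - <<'E'
from h import *
for n in ("top","scene"):
    im,d=env.grab_frame(n); cv2.imwrite(f"pics/{n}0.png",im); np.save(f"pics/{n}0.npy",d)
    print(n,np.round(env.camera_params(n)["cam_to_world"],2).tolist())
print(env.state())
E
```

```text
pics
top [[0.01, 1.0, -0.07, 351.89], [-1.0, 0.01, -0.0, 73.17], [0.0, 0.07, 1.0, 1442.52], [0.0, 0.0, 0.0, 1.0]]
scene [[-0.12, -0.84, 0.53, 1008.07], [0.99, -0.11, 0.05, 115.76], [0.01, 0.54, 0.84, 956.53], [0.0, 0.0, 0.0, 1.0]]
{'time_s': 0.1, 'qpos': array([ 6.29661030e+01,  1.83460673e+01,  8.96986570e+01,  8.86044044e-04,
        7.20431941e+01, -1.14467777e+00]), 'qvel': array([ 0.04089169, -0.058831  , -0.06922552,  0.07995969, -0.21308216,
        0.05722368]), 'effort': array([ 3.66651566e-04, -4.13331842e+01, -2.32511401e+01,  7.27952714e-02,
        4.21830732e-02, -3.45446176e-05]), 'ee_pos': array([250.84576951, 516.90576322, 213.22864785]), 'ee_rot': array([-1.79997401e+02,  8.78840101e-02,  6.41105090e+01]), 'force': array([-0.12555781,  0.03684737,  0.5540466 ]), 'torque': array([ 0.03649835, -0.04328603, -0.04620408]), 'gripper_width': 90.98037294475856}
```

View pics/top0.png

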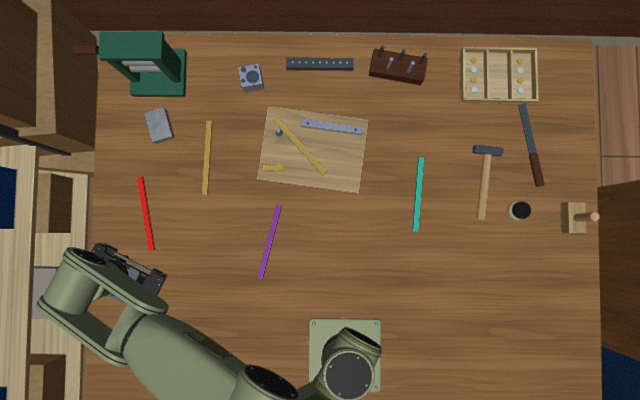

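View pics/scene0.png

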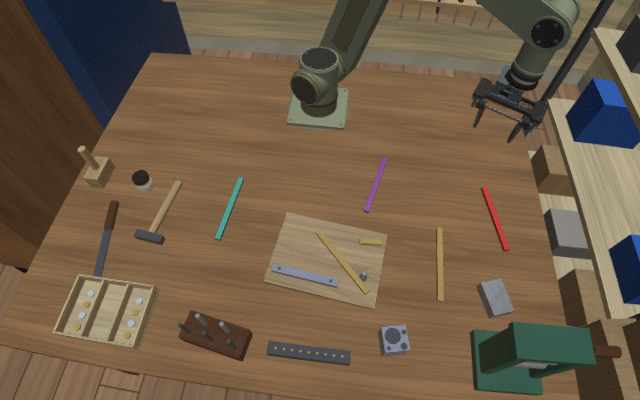

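```bash
cat > m.py <<'E'
from h import *
def measure(im,box=(255,100,375,195),out=None):
    x0,y0,x1,y1=box
    hsv=cv2.cvtColor(im,cv2.COLOR_BGR2HSV)
    S=np.zeros(im.shape[:2],bool); S[y0:y1,x0:x1]=1
    res={}
    m=((hsv[...,1]>140)&(hsv[...,2]>120)&(abs(hsv[...,0].astype(int)-22)<8)&S).astype(np.uint8)
    g=((hsv[...,1]<70)&(hsv[...,2]>60)&S).astype(np.uint8)
    for nm,mm,z in (("brass",m,30),("grey",g,34)):
        for c in cv2.findContours(mm,cv2.RETR_EXTERNAL,cv2.CHAIN_APPROX_NONE)[0]:
            if cv2.contourArea(c)<12: continue
            P=plane("top",c.reshape(-1,2),z)[:,:2].astype(np.float32)
            r=cv2.minAreaRect(P); b=cv2.boxPoints(r); e=sorted([(np.linalg.norm(b[i]-b[i-1]),(b[i]+b[i-3 if i>2 else i+1])/2*0+b[i]) for i in range(4)],key=lambda t:t[0])
            # ends: midpoints of the short sides
            s=sorted(range(4),key=lambda i:np.linalg.norm(b[i]-b[i-1]))[:2]
            ends=[(b[i]+b[i-1])/2 for i in s]
            print(nm,c.reshape(-1,2).mean(0).round(),"size",np.round(r[1]),"c",np.round(r[0]),"ends",np.round(ends,1).tolist())
    if out:
        o=im.copy(); o[m>0]=(0,0,255); o[g>0]=(255,0,0)
        cv2.imwrite(out,cv2.resize(np.hstack([im[y0:y1,x0:x1],o[y0:y1,x0:x1]]),None,fx=3.3,fy=3.3,interpolation=cv2.INTER_CUBIC))
E
python3 - <<'E'
from m import *
im=cv2.imread("pics/top0.png"); measure(im,out="pics/c1.png")
E
```

```text
brass [321. 169.] size [29. 12.] c [533.  73.] ends [[522.7999877929688, 62.79999923706055], [543.0, 83.30000305175781]]
brass [311. 158.] size [36. 10.] c [564. 103.] ends [[555.5, 86.5], [571.5999755859375, 119.19999694824219]]
brass [297. 143.] size [81. 12.] c [606. 141.] ends [[577.7999877929688, 112.5999984741211], [634.4000244140625, 169.89999389648438]]
brass [280. 125.] size [57. 11.] c [660. 191.] ends [[637.9000244140625, 172.89999389648438], [681.2000122070312, 209.5]]
grey [279. 132.] size [23. 19.] c [639. 197.] ends [[631.2999877929688, 189.1999969482422], [647.2999877929688, 205.5]]
grey [331. 126.] size [180.  24.] c [658.  44.] ends [[646.2000122070312, -45.099998474121094], [669.0999755859375, 133.6999969482422]]
```

View pics/c1.png

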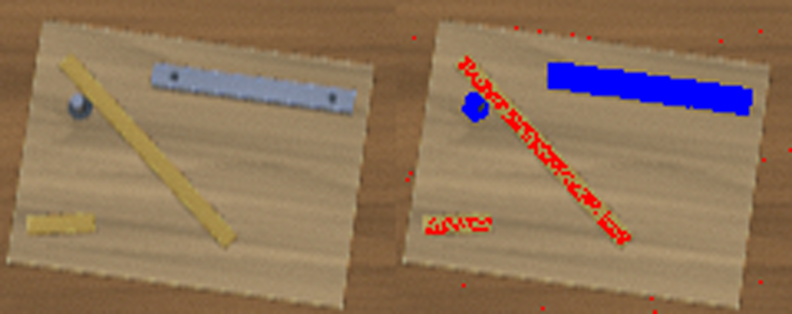

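The meant bar is the brass one on the board, from (276,119) to (324,173). The post at (279,131) is at its upper-left end and the fence is at (303,122)–(362,130). The other brass bar, at (208,157), lies on the bench, so it is the spare. The small brass piece at (272,168) is the offcut, and the red, purple and turquoise bars are decoys. The crop confirms all this. In the post frame the bar is at about −40°, with about 5 mm of gap to the post.

```bash
cat > g.py <<'E'
from h import *
import sys
from scipy.spatial.transform import Rotation as Ro
post=np.array([641.5,197.4]);u=np.array([-.128,-.992]);v=np.array([.992,-.128])
def goal(th,s=157,nn=-10,z=23):
    t=np.radians(th);d=np.array([np.cos(t),np.sin(t)]);n=np.array([-d[1],d[0]])
    p=nn*n+s*d; w=post+p[0]*u+p[1]*v
    return np.r_[w,z],82.7+th
def shift(th,**k):
    st=env.state();R=Ro.from_euler('xyz',st["ee_rot"],degrees=True)
    g,y=goal(th,**k); dy=st["ee_rot"][2]-y
    print(th,k,"world",g.round(),"xyz m",np.round(R.inv().apply(g-st["ee_pos"])/1000,3),"roll",round(dy,1))
if __name__=="__main__":
    st=env.state();print(round(st["time_s"],2),st["ee_pos"].round(1),st["ee_rot"].round(1),st["force"].round(1))
E
python3 -c "
from g import *
shift(-40,nn=-30,z=120)"
```

```text
-40 {'nn': -30, 'z': 120} world [506. 113. 120.] xyz m [-0.252  0.406  0.094] roll 21.4
```

```bash
python3 -m pendant '[{"xyz":[-0.03,0.05,0],"roll":3,"jaw":1},{"xyz":[-0.06,0.1,0],"roll":6,"jaw":1},{"xyz":[-0.09,0.15,0.01],"roll":9,"jaw":1},{"xyz":[-0.12,0.2,0.03],"roll":12,"jaw":1},{"xyz":[-0.155,0.25,0.05],"roll":15,"jaw":1},{"xyz":[-0.185,0.3,0.07],"roll":18,"jaw":1},{"xyz":[-0.22,0.35,0.085],"roll":21,"jaw":1},{"xyz":[-0.252,0.406,0.094],"roll":21.4,"jaw":1}]' 20
python3 -c "
from g import *
shift(-40,nn=-30,z=60)"
```

```text
time_s: 1.1
ee_pos: [504.1, 114.6, 119.4]
ee_rot: [-179.9, 0.1, 42.7]
force: [1.0, -0.5, -0.7]
gripper_width: 14.0
-40 {'nn': -30, 'z': 60} world [506. 113.  60.] xyz m [0.    0.002 0.059] roll -0.0
```

```bash
python3 -m pendant '[{"xyz":[0,0,0.02],"roll":0,"jaw":1},{"xyz":[0,0,0.04],"roll":0,"jaw":1},{"xyz":[0,0,0.06],"roll":0,"jaw":1},{"xyz":[0,0,0.07],"roll":0,"jaw":1},{"xyz":[0,0,0.08],"roll":0,"jaw":1},{"xyz":[0,0,0.085],"roll":0,"jaw":1},{"xyz":[0,0,0.085],"roll":0,"jaw":1},{"xyz":[0,0,0.085],"roll":0,"jaw":1}]'
python3 - <<'E'
from g import *
im,d=env.grab_frame("wrist"); cv2.imwrite("pics/w1.png",im)
E
```

```text
time_s: 2.1
ee_pos: [504.5, 116.6, 35.9]
ee_rot: [180.0, -0.1, 42.7]
force: [0.2, 0.2, -0.5]
gripper_width: 0.4
```

View pics/w1.png

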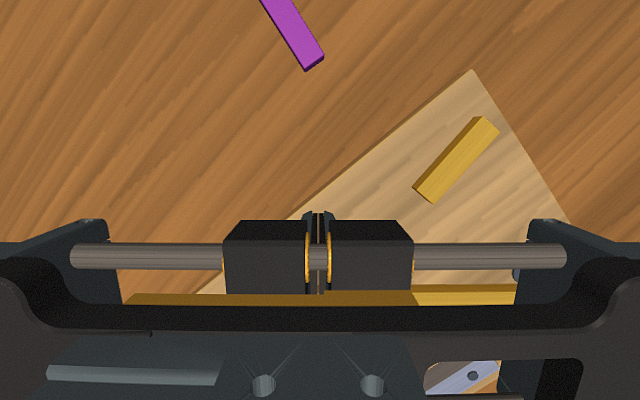

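The wrist view shows the shut fingers at (318,255) on the near side of the bar. The bar is parallel to the jaw axis behind them, at row 297. The offcut at (455,160) is well clear. Next I lower the last 12 mm and bring the fingers up to the bar.

```bash
python3 -m pendant '[{"xyz":[0,0,0.004],"roll":0,"jaw":1},{"xyz":[0,0,0.008],"roll":0,"jaw":1},{"xyz":[0,0,0.012],"roll":0,"jaw":1},{"xyz":[0,0.003,0.012],"roll":0,"jaw":1},{"xyz":[0,0.006,0.012],"roll":0,"jaw":1},{"xyz":[0,0.009,0.012],"roll":0,"jaw":1},{"xyz":[0,0.012,0.012],"roll":0,"jaw":1},{"xyz":[0,0.014,0.012],"roll":0,"jaw":1}]'
python3 -c "
from g import *
[shift(t) for t in (-40,-35,-30,-25,-20)]"
```

```text
time_s: 3.15
ee_pos: [513.9, 106.0, 23.5]
ee_rot: [180.0, -0.0, 42.7]
force: [0.2, 0.6, 0.3]
gripper_width: -0.1
-40 {} world [519.  98.  23.] xyz m [-0.001  0.009  0.001] roll 0.0
-35 {} world [528.  88.  23.] xyz m [-0.002  0.023  0.001] roll -5.0
-30 {} world [538.  79.  23.] xyz m [-0.001  0.037  0.001] roll -10.0
-25 {} world [549.  70.  23.] xyz m [0.001 0.05  0.001] roll -15.0
-20 {} world [560.  63.  23.] xyz m [0.005 0.064 0.001] roll -20.0
```

```bash
python3 -m pendant '[{"xyz":[-0.001,0.005,0],"roll":0,"jaw":1},{"xyz":[-0.001,0.009,0],"roll":0,"jaw":1},{"xyz":[-0.002,0.015,0],"roll":-2,"jaw":1},{"xyz":[-0.002,0.022,0],"roll":-5,"jaw":1},{"xyz":[-0.002,0.029,0],"roll":-7,"jaw":1},{"xyz":[-0.001,0.036,0],"roll":-10,"jaw":1},{"xyz":[0,0.043,0],"roll":-12.5,"jaw":1},{"xyz":[0.001,0.05,0],"roll":-15,"jaw":1}]'
python3 - <<'E'
from g import *
from m import measure
[shift(t) for t in (-20,-15,-10,-5,-3)]
im,d=env.grab_frame("top"); measure(im,out="pics/c2.png")
E
```

```text
time_s: 4.15
ee_pos: [547.4, 70.0, 23.3]
ee_rot: [-179.9, 0.1, 57.8]
force: [-1.8, 0.5, 1.7]
gripper_width: 0.5
-20 {} world [560.  63.  23.] xyz m [0.001 0.015 0.   ] roll -4.9
-15 {} world [573.  56.  23.] xyz m [0.002 0.029 0.   ] roll -9.9
-10 {} world [585.  50.  23.] xyz m [0.004 0.042 0.   ] roll -14.9
-5 {} world [598.  46.  23.] xyz m [0.007 0.056 0.   ] roll -19.9
-3 {} world [603.  45.  23.] xyz m [0.009 0.061 0.   ] roll -21.9
brass [277. 167.] size [ 9. 32.] c [536. 199.] ends [[535.9000244140625, 214.89999389648438], [536.2000122070312, 183.0]]
brass [268. 168.] size [12. 20.] c [534. 228.] ends [[534.0999755859375, 238.0], [534.5, 217.6999969482422]]
brass [279. 126.] size [28. 12.] c [656. 196.] ends [[648.7999877929688, 183.8000030517578], [662.9000244140625, 207.60000610351562]]
grey [278. 132.] size [23. 16.] c [639. 198.] ends [[630.5, 190.0], [646.5999755859375, 206.3000030517578]]
grey [326. 154.] size [219. 195.] c [570.  52.] ends [[460.20001220703125, 50.5], [678.9000244140625, 52.599998474121094]]
```

View pics/c2.png

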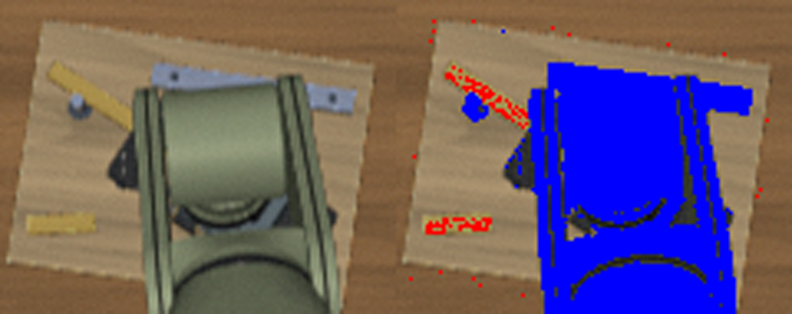

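The bar has swung to about −25° and its pivot end at crop (50,68) sits against the post, having slid only about 4 mm. I carry on.

```bash
python3 -m pendant '[{"xyz":[0,0.007,0],"roll":-2.5,"jaw":1},{"xyz":[0.001,0.014,0],"roll":-5,"jaw":1},{"xyz":[0.001,0.021,0],"roll":-7.5,"jaw":1},{"xyz":[0.002,0.028,0],"roll":-10,"jaw":1},{"xyz":[0.003,0.035,0],"roll":-12.5,"jaw":1},{"xyz":[0.004,0.042,0],"roll":-15,"jaw":1},{"xyz":[0.005,0.048,0],"roll":-17,"jaw":1},{"xyz":[0.006,0.053,0],"roll":-19,"jaw":1}]'
python3 - <<'E'
from g import *
[shift(t) for t in (-5,-3,-1,0,1)]
im,d=env.grab_frame("scene"); cv2.imwrite("pics/s3.png",cv2.resize(im[195:320,250:400],None,fx=4.5,fy=4.5,interpolation=cv2.INTER_CUBIC))
E
```

```text
time_s: 5.2
ee_pos: [595.6, 46.8, 23.2]
ee_rot: [-179.9, 0.0, 76.7]
force: [-1.1, 0.5, 1.5]
gripper_width: 0.0
-5 {} world [598.  46.  23.] xyz m [-0.     0.003  0.   ] roll -1.0
-3 {} world [603.  45.  23.] xyz m [-0.     0.008  0.   ] roll -3.0
-1 {} world [609.  43.  23.] xyz m [-0.     0.014  0.   ] roll -5.0
0 {} world [611.  43.  23.] xyz m [-0.     0.016  0.   ] roll -6.0
1 {} world [614.  42.  23.] xyz m [0.    0.019 0.   ] roll -7.0
```

View pics/s3.png

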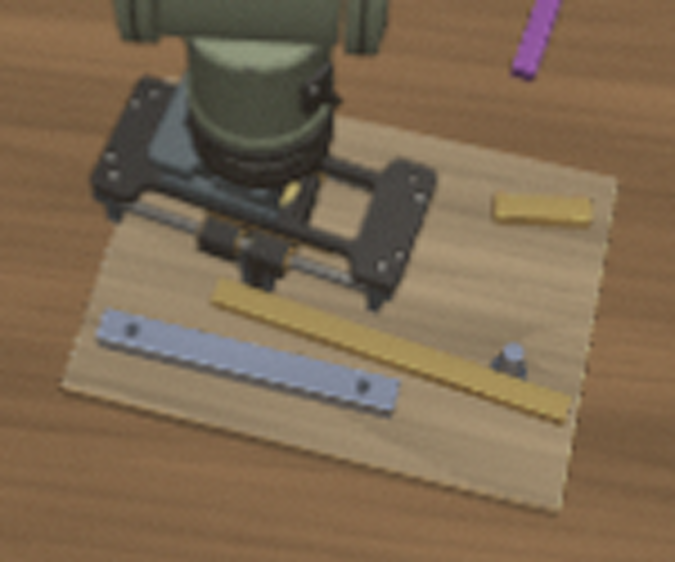

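```bash
python3 - <<'E'
from g import *
c=np.array([[213,297],[562,410],[218,281],[570,396],[105,309],[398,377],[513,349]])/4.5+[250,195]
for p,z in zip(c,[30,30,30,30,34,34,50]):
    w=plane("scene",p[None],z)[0,:2]-post; print(z,np.round([w@u,w@v],1))
E
```

```text
30 [178.9   2.9]
30 [-36.   20.6]
30 [178.9  -7.8]
30 [-39.1  11. ]
34 [238.2  28.1]
34 [60.5 25.9]
50 [-0.7 -1.1]
```

```bash
python3 -m pendant '[{"xyz":[0,0.003,0],"roll":-1,"jaw":1},{"xyz":[0,0.006,0],"roll":-2,"jaw":1},{"xyz":[0,0.009,0],"roll":-3,"jaw":1},{"xyz":[0,0.011,0],"roll":-4,"jaw":1},{"xyz":[0,0.013,0],"roll":-5,"jaw":1},{"xyz":[0,0.015,0],"roll":-6,"jaw":1},{"xyz":[0,0.016,0],"roll":-6,"jaw":1},{"xyz":[0,0.016,0],"roll":-6,"jaw":1}]'
python3 - <<'E'
from g import *
im,d=env.grab_frame("scene"); cv2.imwrite("pics/s4.png",cv2.resize(im[195:320,250:400],None,fx=4.5,fy=4.5,interpolation=cv2.INTER_CUBIC))
E
```

```text
time_s: 6.25
ee_pos: [612.2, 43.3, 23.6]
ee_rot: [180.0, -0.0, 82.7]
force: [0.0, -0.6, -0.7]
gripper_width: 0.2
```

View pics/s4.png

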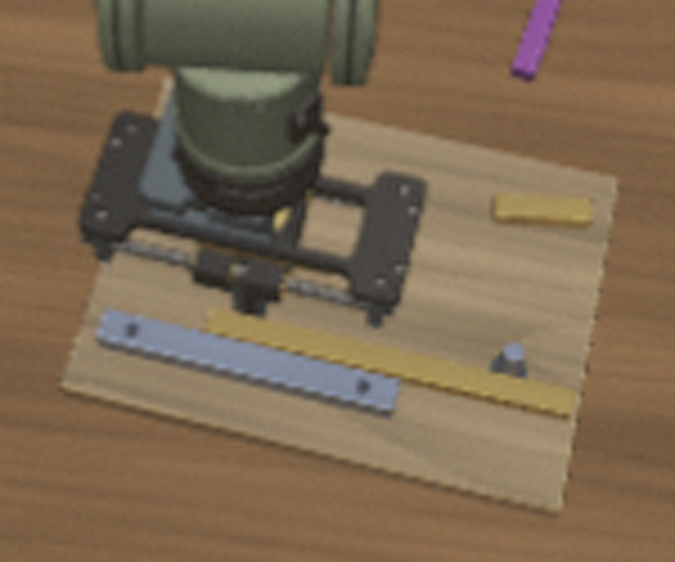

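The bar now lies along the fence, with its tip at crop (210,320). I back off, raise the arm and move clear so the top camera can check it.

```bash
python3 -m pendant '[{"xyz":[0,-0.01,0],"roll":0,"jaw":1},{"xyz":[0,-0.03,0],"roll":0,"jaw":1},{"xyz":[0,-0.04,-0.03],"roll":0,"jaw":1},{"xyz":[0,-0.05,-0.08],"roll":0,"jaw":1},{"xyz":[0,-0.1,-0.13],"roll":0,"jaw":1},{"xyz":[-0.05,-0.14,-0.14],"roll":0,"jaw":1},{"xyz":[-0.1,-0.18,-0.14],"roll":0,"jaw":1},{"xyz":[-0.15,-0.2,-0.14],"roll":0,"jaw":1}]'
python3 - <<'E'
from g import *
from m import measure
im,d=env.grab_frame("top"); measure(im,out="pics/c3.png")
im,d=env.grab_frame("scene"); cv2.imwrite("pics/s5.png",cv2.resize(im[195:320,250:400],None,fx=4.5,fy=4.5,interpolation=cv2.INTER_CUBIC))
E
```

```text
time_s: 7.3
ee_pos: [392.3, -80.5, 164.0]
ee_rot: [179.9, 0.0, 82.8]
force: [-0.1, -0.9, 0.4]
gripper_width: 0.5
brass [268. 168.] size [12. 20.] c [534. 228.] ends [[534.2000122070312, 238.0], [534.4000244140625, 217.6999969482422]]
brass [320. 132.] size [113.  15.] c [640.  75.] ends [[633.0999755859375, 19.5], [647.0999755859375, 131.39999389648438]]
brass [292. 130.] size [12. 35.] c [649. 159.] ends [[649.0999755859375, 176.0], [649.5, 141.10000610351562]]
brass [276. 127.] size [55. 13.] c [655. 207.] ends [[651.5999755859375, 179.8000030517578], [658.0, 234.0]]
grey [279. 132.] size [23. 19.] c [639. 197.] ends [[631.2999877929688, 189.1999969482422], [647.2000122070312, 205.60000610351562]]
grey [331. 126.] size [180.  24.] c [658.  44.] ends [[646.2000122070312, -45.099998474121094], [668.9000244140625, 133.6999969482422]]
```

View pics/c3.png

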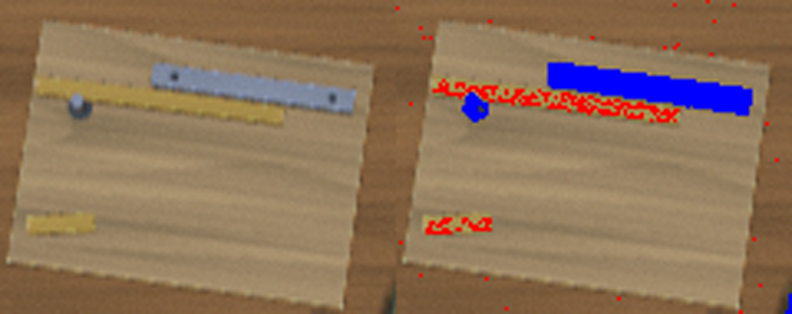

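View pics/s5.png

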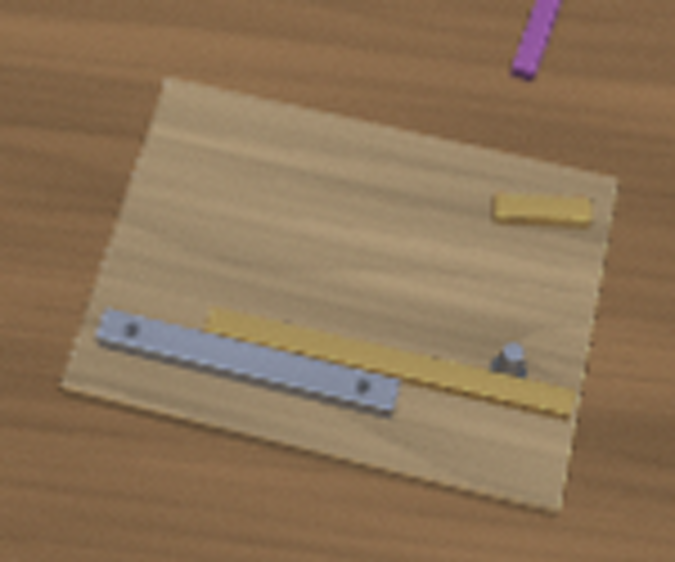

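The top view gives, in the post frame, the tip at (178, 14) mm, the pivot end at (−38, 12) mm, an angle of about 1° and the origin about 21 mm from the post. All are within limits, so I hand in.

```bash
python3 -c "
from g import *
print(env.job_done())"
```

```text
the job is handed in; nothing more can be done
None
```

I swung the bar's free end round with the shut fingers in three pushes. It pivoted against the post and now lies along the fence. I then backed the arm off and handed the job in at about 7.4 s.

The last top-camera check, in the post frame, showed:

| Check | Measured | Required |
|---|---|---|
| y of the free end (tip) | about 14 mm | 6 to 30 mm |
| Angle to the fence | about 1° | under 10° |
| y of the bar's origin | about 12–13 mm | over 6 mm |
| Origin's distance from the post | about 21 mm | under 45 mm |

- **Flatness:** the bar looks flat on the board in both views.
- **Forces:** the tool force read only about 2 N or less at the end of each move.
- **Sliding:** the bar slid a few millimetres along itself while pivoting.
- **Spare bar:** the arm worked nowhere near it, but I did not measure its position afterwards.
- **Post contact:** I had no direct reading of the force between bar and post. I judged it from the bar's rotation and the images.
- **Checks:** none failed or disagreed.

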